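# Roll the rolling pin onto the slab's line

## Task

Get the pastry slab ready: with a fingertip, push the top of the rolling pin sideways so that it rolls (not slides) over the marble until it rests centred on the dark line across the slab, lying along the line. Touch only the upper half of the pin: do not push it low at its side, reach down around it, pinch or lift it. Leave it lying still, and leave the pastry cutter, the jar and the pepper mill where they stand.

Things in the scene. Friction and masses are not known exactly. Their poses are not given: they have to be found in the camera images.
- slab: Fixed white marble pastry slab on the counter, 280 (its x) by 460 (its y) mm, 20 mm thick; origin at the centre of its underside, on the counter (the top is 20 mm above). The marked line is a flush dark steel strip, 12 mm wide, that crosses the whole slab along its x axis at y = 0.
- line_mid (a point): Middle of the marked line, on the slab's top face; its x axis runs along the line.
- rolling_pin: Plain straight wooden rolling pin without handles, diameter 42 mm, length 220 mm, about 200 g, lying on the slab roughly parallel to the line and 80 to 125 mm to one side of it (either side). Origin at the centre of the cylinder, 21 mm above the slab's top; its x axis is the cylinder's axis, its y and z turn as it rolls. On the level slab it stays where it is stopped. A fingertip resting on its top without slipping travels twice as far as the pin does.
- cutter: Bystander: steel ring pastry cutter, outer diameter 60 mm, 20 mm high, standing on the slab on the other side of the line from the pin, 80 to 125 mm from the line. Origin at the centre of its underside.
- jar: Bystander: closed glass jar, diameter 60 mm, 85 mm high, upright on the counter beyond the slab's far edge. Origin at the centre of its underside.
- pepper_mill: Bystander: dark wooden pepper mill, diameter 54 mm at the foot, 118 mm high, upright on the counter beyond the slab's far edge. Origin at the centre of its underside.
There are look-alikes about, which are no part of the job. There is more than one size of the rolling_pin; the job needs the smallest.

How it is judged:
By the outcome, as a careful person would: the job done as asked, in the order asked, and still so for the second after the job is handed in, with the robot touching nothing.
It also fails if it takes over 58 s, if anything falls off the work surface, if the arm or the gripper's body presses on something with over 40 N, if the wrist force passes 120 N, or if a joint passes its speed limit or range.

## Robot

A 6-joint arm with a two-finger parallel gripper is mounted at the origin on the work surface. World frame = base frame: x ahead of the robot, y to its left, z up, the work surface at z = 0. Lengths are in mm, angles in rad, forces in N, time in s.
With the tool pointing down it reaches from about 325 to 775 mm from the base axis. Payload 9.3 kg.
Tool frame: the origin (TCP) lies on the centre line of the jaws, within the pads' length; the fingertips stand 22 mm ahead of it and the grasp point (between the pads) lies 3 mm ahead of it (env.finger_overhang is the distance from the TCP to the fingertips, in mm); z points along the fingers, y is the line along which they close (so a half turn about z gives the same grasp; the last joint's range is limited). The gripper opens to 85 mm and grips with 20 to 120 N. Pads are 22 mm wide; open, the fingers measure 114 mm over their backs; the gripper's body (76 mm by 85 mm) begins 54 mm behind the grasp point. The pads swing forward as they close: fully open they stand 13 mm farther back than shut.
Start: joints at [1.093, 0.259, 0.021, 1.334, 0, 1.418], TCP at [175.517, 521.239, 253.279] pointing down, gripper open.
Joint ranges: [-3.04, 3.04], [-0.91, 1.82], [-1.04, 1.36], [-1.92, 1.95], [-1.52, 1.45], [-3.14, 3.14]. Speed limits (rad/s): [2.22, 2.22, 2.79, 3.14, 3.14, 3.14].

## Interface

Orientations are given as [roll, pitch, yaw] about the fixed x, y, z axes, in that order (R = Rz(yaw) Ry(pitch) Rx(roll)).
In Python, from station import env, cams gives the robot as it stands. The module is installed in compiled form; this text tells all that it offers.
- The arm moves only by the tool send_rows, never from a script. Its argument "plan" is a list that holds one entry, the list of rows, each a list of 7 numbers: the shift along the tool's x, y, z normalised to -1 to 1, where 1 is 0.2 m, then the turn, a rotation vector about the tool's x, y, z normalised to -1 to 1, where 1 is 180 degrees, then the opening, from -1 (shut) to 1 (fully open). A call has 1 to 20 rows; each row is the pose to reach, as a shift and turn from the pose commanded when the call began, along the tool's axes at that moment, turning the shorter way round; what a row does not reach only later rows make up. A row lasts 1/10 s, in which the tool goes at most 50 mm and 8.59 degrees, less where a joint would pass 70% of its speed; a pose out of reach is approached as far as the arm can. A call with a number of a shift or a turn outside -1 to 1 is refused whole. A call with a gripper value outside its range is refused whole. The fingers move at their own pace and stop on an object; "squeeze" is the grip in N (left out, the last holds). Time passes only in rows, so rows that repeat a pose let the fingers close. It gives the time, the measured TCP pose, the force, the opening and the grip force at its end, in the units of the state.
- env.get_state(): the state, without advancing time (a new reading comes with each control period).
- cams.read_camera(name): name is "scene" or "side" or "wrist"; returns a dict with "color" (420x560x3 uint8, red, green, blue), "fx", "fy", "cx", "cy" (pixels), "k1" (the pictures are not rectified: a ray, as slopes to the right and down, at radius r is drawn at 1 + k1 r^2 times it, then the intrinsics apply), "xyz" and "orientation" of the camera in the world. Camera axes: x right, y down, z forward; pixel columns grow to the right and rows downward; lengths in mm; the calibration is good to about 2 mm. A picture is of the moment at which its call begins. There is no depth.
- env.job_done(): hands the job in; it is judged then, once.
The state is a dict: "t": time; "joint_positions": joint angles; "qvel": joint speeds; "joint_efforts": joint torques, N m; "eef_pos": TCP position; "orientation": TCP orientation; "wrist_force": force on the tool from outside, world axes, zero at the start; "wrist_torque": the same for the moment, N m; "finger_gap": finger opening in mm; "finger_force": force on a finger pad.
Only numpy, scipy, OpenCV 4.12 (cv2) and the standard library are available. Lean on these libraries where they do the work, as an engineer would, in place of code of your own. Each camera call takes 0.05 s, during which the arm holds its last target. There are 200 camera calls.

## Working session

There is one attempt and no reset: what is moved stays moved. The work goes in short steps, Python scripts to look and compute and a tool call to move; the robot and the scene stay as the last step left them, time stands still between calls to the robot, and variables do not carry over. Pictures are saved under pics/ and viewed, at most 10 in all, crops included, and the job is handed in when it is done.

Besides the shell and the picture viewer there is one more tool, called after "Request:" in YAML: its name, and indented under it one key for each argument. send_rows: Moves the arm, as the interface text tells. Scaled input: -1 to 1 covers 0.2 m each way for a shift and 180 degrees each way for a turn. Its arguments: {"type":"object","properties":{"plan":{"type":"array"},"squeeze":{"type":"number"}},"required":["plan"]}

```bash
mkdir -p pics
cat > h.py <<'E'
import numpy as np, cv2
from scipy.spatial.transform import Rotation as R
from station import env, cams
def shot(n,fn):
    c=cams.read_camera(n); cv2.imwrite('pics/'+fn,c['color'][:,:,::-1]); 
    np.save('pics/'+fn[:-4]+'.npy',{k:v for k,v in c.items() if k!='color'},allow_pickle=True); return c
def w(fn,uv,z):
    c=np.load('pics/'+fn+'.npy',allow_pickle=True).item()
    u=np.array(uv,float).reshape(-1,1,2)
    K=np.array([[c['fx'],0,c['cx']],[0,c['fy'],c['cy']],[0,0,1.]])
    p=cv2.undistortPoints(u,K,np.array([c['k1'],0,0,0,0.]),None,None,None).reshape(-1,2)
    d=R.from_euler('xyz',c['orientation']).apply(np.c_[p,np.ones(len(p))]); o=np.array(c['xyz'])
    z=np.broadcast_to(z,len(p)); return o+d*((z-o[2])/d[:,2])[:,None]
E
python3 - <<'E'
from h import *
a=shot('scene','s1.png');b=shot('side','d1.png')
print(a['xyz'],a['orientation'],b['xyz'],b['orientation']); print(env.get_state())
E
```

```text
[1444.95184076  240.3264698   816.43250197] [-2.22058693 -0.02336462  1.8858482 ] [  151.80664739 -1094.23975242   916.4038525 ] [-2.2365982  -0.02120014 -0.30126952]
{'t': 0.1, 'joint_positions': array([1.09338426e+00, 2.59153593e-01, 2.08429879e-02, 1.33370226e+00,
       1.08141460e-06, 1.41819870e+00]), 'qvel': array([ 0.00151421, -0.00106566,  0.00241959, -0.00113556,  0.00183967,
        0.00205608]), 'joint_efforts': array([ 4.65916164e-03, -5.56691408e+01,  3.45070982e+01,  1.16036029e-02,
       -1.66938221e-04, -3.95807410e-05]), 'eef_pos': array([175.42305611, 521.04042041, 252.71909073]), 'orientation': array([-3.14039041e+00, -1.85990624e-04,  2.81677809e+00]), 'wrist_force': array([-0.17315322, -0.00373549, -0.43737177]), 'wrist_torque': array([ 0.01421254, -0.01589922, -0.01779961]), 'finger_force': 0.0, 'finger_gap': 85.05086610962472}
```

View pics/s1.png

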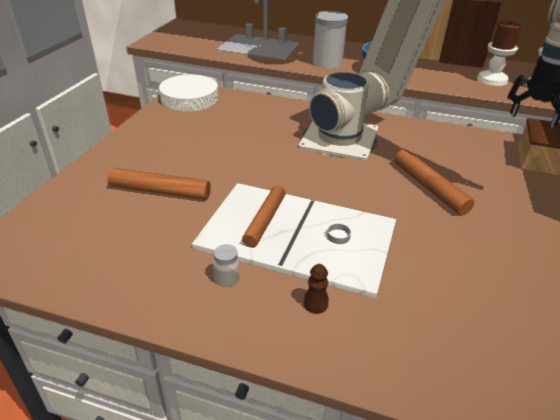

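View pics/d1.png

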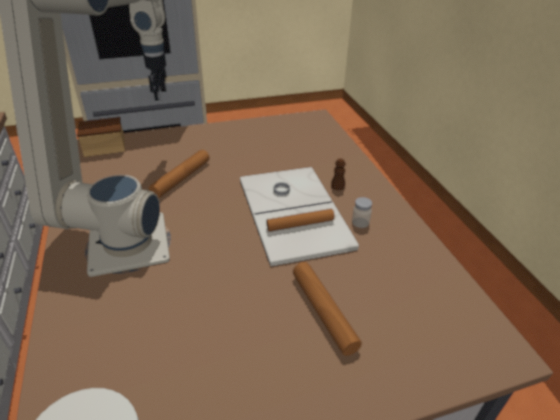

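The scene view shows the slab with corners near (231,187), (395,231), (380,281) and (197,235). The line runs (312,202)-(282,264), the pin lies to its left (278,190)-(251,240), and the cutter is at (339,233). The side view agrees. I'll enlarge both.

Run:
```python
from h import *
a=cv2.imread('pics/s1.png')[180:290,190:400]; b=cv2.imread('pics/d1.png')[165:265,235:365]
A=cv2.resize(a,(756,396),interpolation=3)
cv2.imwrite('pics/s1c.png',A); cv2.imwrite('pics/d1c.png',cv2.resize(b,None,fx=5,fy=5,interpolation=3))
```

```text
(no output)
```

View pics/s1c.png

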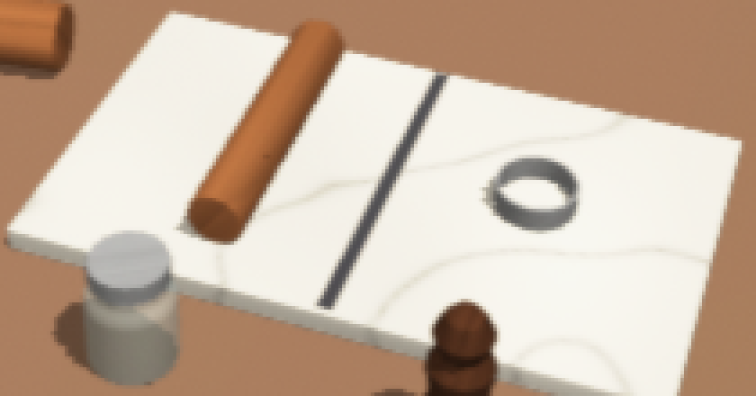

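View pics/d1c.png

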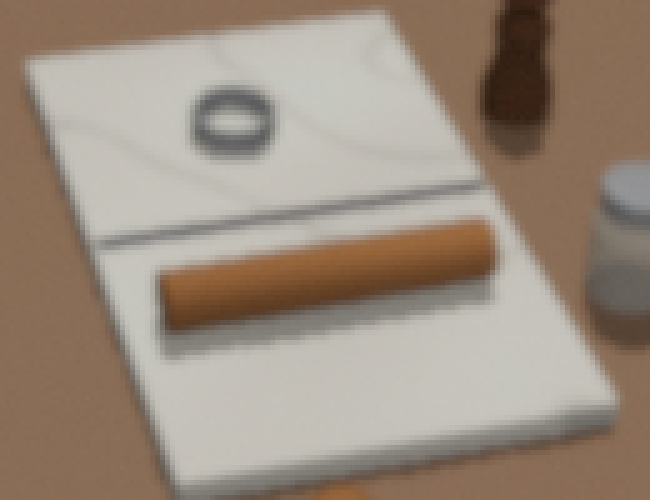

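The crops give, in the scene view, line ends (441,76) and (327,306), and pin cap centres near (216,219) and (320,40). In the side view the line ends are (103,244) and (487,183), and the pin ends (165,300) and (490,246).

Run:
```python
from h import *
s=lambda l:np.array(l)/3.6+[190,180]
d=lambda l:np.array(l)/5+[235,165]
for n,f,L,C,P,Q in (('s1',s,[(441,76),(327,306)],[(170,12),(741,140),(5,232)],[(320,40),(216,219)],[(535,205)]),('d1',d,[(103,244),(487,183)],[(25,62),(385,12),(175,488),(615,400)],[(165,300),(490,246)],[(232,130)])):
    for nm,q,z in (('line',L,20),('corn',C,20),('pin',P,41),('cut',Q,30)):
        X=w(n,f(q),z); print(n,nm,X[:,:2].round(1).tolist(),X[:,:2].mean(0).round(1) , np.linalg.norm(X[0]-X[1]).round(1) if len(X)>1 else '', np.degrees(np.arctan2(*(X[1]-X[0])[1::-1])).round(1) if len(X)>1 else '')
```

```text
s1 line [[406.7, 13.6], [673.6, 8.2]] [540.2  10.9] 267.0 -1.2
s1 corn [[398.1, -214.9], [407.3, 242.9], [678.8, -221.1]] [494.7 -64.3] 457.9 88.8
s1 pin [[421.2, -80.4], [640.4, -81.8]] [530.8 -81.1] 219.2 -0.4
s1 cut [[541.4, 116.6]] [541.4 116.6]  
d1 line [[409.6, 12.4], [680.5, 6.6]] [545.1   9.5] 271.0 -1.2
d1 corn [[407.1, 238.3], [687.7, 232.7], [394.0, -220.3], [672.6, -221.5]] [540.4   7.3] 280.6 -1.1
d1 pin [[427.1, -78.9], [644.2, -83.5]] [535.6 -81.2] 217.2 -1.2
d1 cut [[525.1, 100.7]] [525.1 100.7]
```

Request:
send_rows:
  plan:
    - [[-0.9, -0.78, 0, 0, 0, 0, -1], [-0.9, -0.78, 0, 0, 0, 0, -1], [-0.9, -0.78, 0, 0, 0, 0, -1], [-0.9, -0.78, 0, 0, 0, 0, -1], [-0.9, -0.78, 0, 0, 0, 0, -1], [-0.9, -0.78, 0, 0, 0, 0, -1], [-0.9, -0.78, 0, 0, 0, 0, -1], [-0.9, -0.78, 0, 0, 0, 0, -1]]

```text
t: 0.9
eef_pos: [296.0, 316.5, 253.2]
orientation: [3.142, -0.0, 2.817]
wrist_force: [0.4, 0.8, -0.3]
finger_gap: -0.0
finger_force: 0.0
```

Request:
send_rows:
  plan:
    - [[-0.9, -0.78, 0, 0, 0, 0, -1], [-0.9, -0.78, 0, 0, 0, 0, -1], [-0.9, -0.78, 0, 0, 0, 0, -1], [-0.9, -0.78, 0, 0, 0, 0, -1], [-0.9, -0.78, 0, 0, 0, 0, -1], [-0.9, -0.78, 0, 0, 0, 0, -1], [-0.9, -0.78, 0, 0, 0, 0, -1], [-0.9, -0.78, 0, 0, 0, 0, -1]]

```text
t: 1.7
eef_pos: [416.6, 112.0, 253.1]
orientation: [3.142, -0.001, 2.819]
wrist_force: [-0.8, 0.2, -0.2]
finger_gap: 0.2
finger_force: 0.0
```

Request:
send_rows:
  plan:
    - [[-0.8, -0.72, 0.2, 0, 0, -0.0965, -1], [-0.8, -0.72, 0.2, 0, 0, -0.0965, -1], [-0.8, -0.72, 0.2, 0, 0, -0.0965, -1], [-0.8, -0.72, 0.2, 0, 0, -0.0965, -1], [-0.8, -0.72, 0.2, 0, 0, -0.0965, -1], [-0.8, -0.72, 0.2, 0, 0, -0.0965, -1], [-0.8, -0.72, 0.2, 0, 0, -0.0965, -1], [-0.8, -0.72, 0.2, 0, 0, -0.0965, -1], [-0.8, -0.72, 0.2, 0, 0, -0.0965, -1]]

```text
t: 2.6
eef_pos: [522.5, -75.3, 213.8]
orientation: [-3.142, 0.001, 3.122]
wrist_force: [1.3, -0.4, -1.3]
finger_gap: -0.2
finger_force: 0.0
```

Run:
```python
from h import *
a=shot('wrist','w1.png');s=env.get_state()
print(s['t'],s['eef_pos'],s['orientation'],s['wrist_force'],s['finger_gap'],env.finger_overhang,s['joint_positions']);print(a['xyz'],a['orientation'])
```

```text
2.65 [522.56045712 -75.50988853 213.83550732] [-3.14136801e+00  7.17384542e-04  3.12197283e+00] [-0.39715248 -0.16697327 -0.14185166] -0.31692703740069833 22.0 [-3.02504560e-01  2.35483894e-01 -1.11290382e-01  1.22327048e+00
 -1.54732044e-05 -2.82884661e-01]
[441.01663324 -73.35937873 335.70660735] [ 2.81889118e+00 -1.31882081e-04  1.55076737e+00]
```

View pics/w1.png

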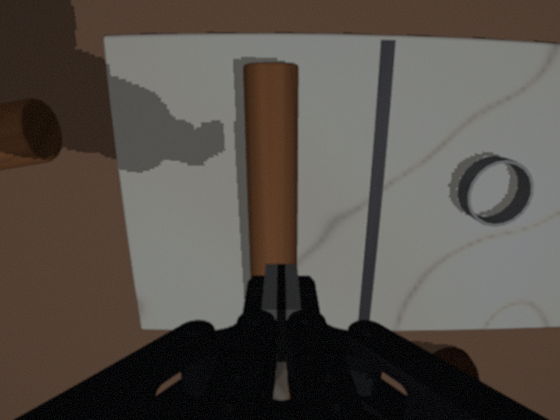

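The wrist view (image down is +x) shows the pin with edges at columns 245/298 (row 80) and 251/297 (row 255). The line runs (388,45)-(365,315) and the finger is over the pin.

Run:
```python
from h import *
print(w('w1',[(388,45),(365,315)],20).round(1)); print(w('w1',[(245,80),(298,80),(251,255),(297,255),(271,65)],41).round(1))
print(w('w1',[(107,38),(142,329)],20).round(1))
```

```text
[[409.3  13.4  20. ]
 [661.6   7.6  20. ]]
[[ 435.1 -100.6   41. ]
 [ 436.   -60.2   41. ]
 [ 581.8 -102.6   41. ]
 [ 582.6  -61.9   41. ]
 [ 424.7  -80.5   41. ]]
[[ 398.  -213.    20. ]
 [ 675.1 -222.4   20. ]]
```

Request:
send_rows:
  plan:
    - [[-0.054, -0.079, 0.3, 0, 0, 0.5, -1], [-0.054, -0.079, 0.52, 0, 0, 0.5, -1], [-0.054, -0.079, 0.52, 0, 0, 0.5, -1], [-0.054, -0.079, 0.52, 0, 0, 0.5, -1], [-0.054, -0.079, 0.52, 0, 0, 0.5, -1], [-0.054, -0.079, 0.52, 0, 0, 0.5, -1], [-0.054, -0.079, 0.52, 0, 0, 0.5, -1], [-0.054, -0.079, 0.52, 0, 0, 0.5, -1], [-0.054, -0.079, 0.52, 0, 0, 0.5, -1], [-0.054, -0.079, 0.52, 0, 0, 0.5, -1], [-0.054, -0.079, 0.52, 0, 0, 0.5, -1], [-0.054, -0.079, 0.52, 0, 0, 0.5, -1], [-0.054, -0.079, 0.52, 0, 0, 0.5, -1]]

```text
t: 3.95
eef_pos: [533.3, -92.4, 109.6]
orientation: [3.141, 0.0, 1.552]
wrist_force: [-0.5, 0.3, -0.1]
finger_gap: -0.2
finger_force: 0.0
```

Request:
send_rows:
  plan:
    - [[0.009, 0, 0.08, 0, 0, 0, -1], [0.009, 0, 0.11, 0, 0, 0, -1], [0.009, 0, 0.12, 0, 0, 0, -1], [0.009, 0, 0.13, 0, 0, 0, -1], [0.009, 0, 0.13, 0, 0, 0, -1]]

```text
t: 4.45
eef_pos: [533.2, -91.3, 84.0]
orientation: [3.141, 0.0, 1.55]
wrist_force: [-1.7, -0.9, 4.1]
finger_gap: 0.1
finger_force: 1.6
```

Request:
send_rows:
  plan:
    - [[0, 0, 0.002, 0, 0, 0, -1], [0.005, 0, 0.002, 0, 0, 0, -1], [0.015, 0, 0.002, 0, 0, 0, -1], [0.03, 0, 0.002, 0, 0, 0, -1], [0.045, 0, 0.002, 0, 0, 0, -1], [0.06, 0, 0.002, 0, 0, 0, -1], [0.075, 0, 0.002, 0, 0, 0, -1], [0.09, 0, 0.002, 0, 0, 0, -1], [0.1, 0, 0.002, 0, 0, 0, -1], [0.105, 0, 0.002, 0, 0, 0, -1], [0.105, 0, 0.002, 0, 0, 0, -1]]

```text
t: 5.55
eef_pos: [533.5, -70.1, 83.9]
orientation: [3.141, 0.001, 1.55]
wrist_force: [-5.1, -0.1, 9.0]
finger_gap: -0.1
finger_force: 4.6
```

Run:
```python
from h import *
a=shot('wrist','w2.png');s=env.get_state()
print(s['t'],s['eef_pos'],s['wrist_force'],a['xyz'],a['orientation'])
```

```text
5.6 [533.5276692  -70.14531127  83.89253309] [-5.0792426  -0.46538848  8.60305454] [535.11394684  11.62122647 205.78159876] [ 2.81936814e+00 -3.64649807e-04 -2.17795074e-02]
```

View pics/w2.png

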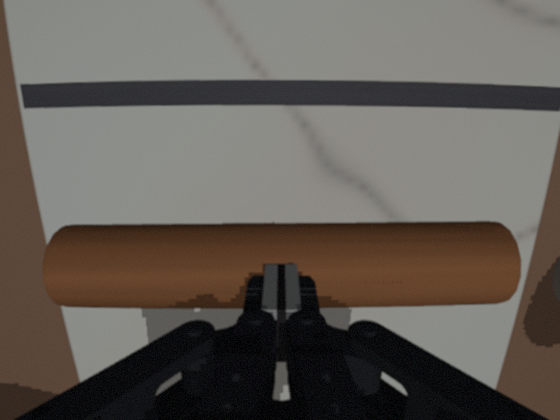

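The wrist view after the first stroke shows the pin between rows 225/306 at column 120 and rows 222/304 at column 440, with ends at columns 45 and 520. The line runs (30,95)-(550,98).

```bash
cat >> h.py <<'E'
def pin(fn,pairs):
    o=np.array(np.load('pics/'+fn+'.npy',allow_pickle=True).item()['xyz']); out=[]
    for a,b in pairs:
        q=w(fn,[a,b],41)-o; q/=np.linalg.norm(q,axis=1)[:,None]; m=q.sum(0); out.append((o+m*(41-o[2])/m[2])[:2])
    return np.array(out)
E
python3 - <<'E'
from h import *
p=pin('w2',[((120,225),(120,306)),((440,222),(440,304))]);print(p)
print(w('w2',[(25,95),(558,99),(281,92)],20).round(1)); print(w('w2',[(45,266),(520,263)],41))
E
```

```text
[[451.72332331 -71.51921003]
 [613.85267933 -73.663905  ]]
[[406.1  13.1  20. ]
 [676.4   5.7  20. ]
 [535.2   9.5  20. ]]
[[411.30018058 -71.76135613  41.        ]
 [656.81028278 -75.45548314  41.        ]]
```

Request:
send_rows:
  plan:
    - [[0.006, 0, 0, 0, 0, 0, -1], [0.02, 0, 0, 0, 0, 0, -1], [0.036, 0, 0, 0, 0, 0, -1], [0.052, 0, 0, 0, 0, 0, -1], [0.066, 0, 0, 0, 0, 0, -1], [0.076, 0, 0, 0, 0, 0, -1], [0.08, 0, 0, 0, 0, 0, -1], [0.08, 0, 0, 0, 0, 0, -1], [0.08, 0, -0.04, 0, 0, 0, -1], [0.03, 0, -0.05, 0, 0, 0, -1], [-0.02, 0, -0.05, 0, 0, 0, -1], [-0.02, 0, -0.05, 0, 0, 0, -1], [-0.02, 0, -0.02, 0, 0, 0, -1], [-0.02, 0, -0.006, 0, 0, 0, -1], [-0.02, 0, 0, 0, 0, 0, -1], [-0.02, 0, 0, 0, 0, 0, -1]]

```text
t: 7.2
eef_pos: [533.6, -74.2, 83.5]
orientation: [3.141, 0.001, 1.549]
wrist_force: [-4.2, -0.5, 12.8]
finger_gap: 0.1
finger_force: 6.2
```

Request:
send_rows:
  plan:
    - [[0.01, 0, 0, 0, 0, 0, -1], [0.03, 0, 0, 0, 0, 0, -1], [0.05, 0, 0, 0, 0, 0, -1], [0.07, 0, 0, 0, 0, 0, -1], [0.09, 0, 0, 0, 0, 0, -1], [0.11, 0, 0, 0, 0, 0, -1], [0.13, 0, 0, 0, 0, 0, -1], [0.15, 0, 0, 0, 0, 0, -1], [0.17, 0, 0, 0, 0, 0, -1], [0.186, 0, 0, 0, 0, 0, -1], [0.196, 0, 0, 0, 0, 0, -1], [0.2, 0, 0, 0, 0, 0, -1], [0.2, 0, 0, 0, 0, 0, -1], [0.2, 0, -0.04, 0, 0, 0, -1], [0.15, 0, -0.05, 0, 0, 0, -1], [0.1, 0, -0.05, 0, 0, 0, -1], [0.1, 0, -0.03, 0, 0, 0, -1], [0.1, 0, -0.006, 0, 0, 0, -1], [0.1, 0, 0, 0, 0, 0, -1], [0.1, 0, 0, 0, 0, 0, -1]]

```text
t: 9.2
eef_pos: [534.2, -54.5, 83.4]
orientation: [3.141, 0.001, 1.549]
wrist_force: [-3.5, -1.3, 12.4]
finger_gap: -0.2
finger_force: 6.2
```

Run:
```python
from h import *
a=shot('wrist','w3.png');s=env.get_state()
print(s['t'],s['eef_pos'],s['wrist_force'])
```

```text
9.25 [534.14899636 -54.40404241  83.36491984] [-3.08920471 -2.39055201 13.52781993]
```

View pics/w3.png

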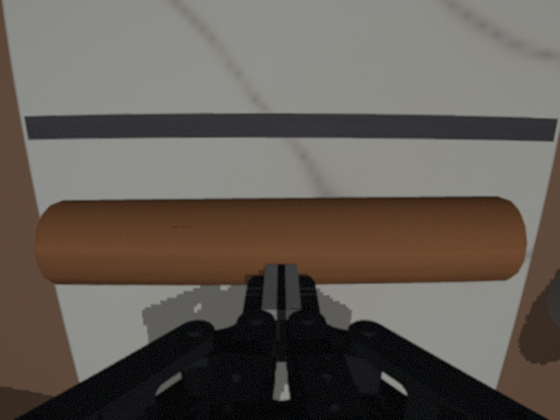

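The pin is now at rows 201-284 (column 120) and 198-281 (column 440). The line runs (28,128)-(555,130), and the finger is landed at the rear of the pin's top.

Run:
```python
from h import *
p=pin('w3',[((120,201),(120,284)),((440,197.5),(440,281))]);print(p)
print(w('w3',[(28,128),(555,130),(281,125)],20).round(1))
```

```text
[[454.79542125 -43.05026906]
 [612.65018802 -44.94494667]]
[[405.3  12.3  20. ]
 [678.    5.4  20. ]
 [535.6   9.3  20. ]]
```

Request:
send_rows:
  plan:
    - [[0.01, 0, 0, 0, 0, 0, -1], [0.03, 0, 0, 0, 0, 0, -1], [0.05, 0, 0, 0, 0, 0, -1], [0.07, 0, 0, 0, 0, 0, -1], [0.09, 0, 0, 0, 0, 0, -1], [0.11, 0, 0, 0, 0, 0, -1], [0.13, 0, 0, 0, 0, 0, -1], [0.15, 0, 0, 0, 0, 0, -1], [0.17, 0, 0, 0, 0, 0, -1], [0.186, 0, 0, 0, 0, 0, -1], [0.196, 0, 0, 0, 0, 0, -1], [0.2, 0, 0, 0, 0, 0, -1], [0.2, 0, 0, 0, 0, 0, -1], [0.2, 0, -0.04, 0, 0, 0, -1], [0.15, 0, -0.05, 0, 0, 0, -1], [0.105, 0, -0.05, 0, 0, 0, -1], [0.105, 0, -0.03, 0, 0, 0, -1], [0.105, 0, -0.006, 0, 0, 0, -1], [0.105, 0, 0, 0, 0, 0, -1], [0.105, 0, 0, 0, 0, 0, -1]]

```text
t: 11.25
eef_pos: [534.6, -33.5, 83.4]
orientation: [3.141, 0.001, 1.549]
wrist_force: [-3.7, -0.7, 13.1]
finger_gap: 0.4
finger_force: 6.7
```

Request:
send_rows:
  plan:
    - [[0.01, 0, 0, 0, 0, 0, -1], [0.03, 0, 0, 0, 0, 0, -1], [0.05, 0, 0, 0, 0, 0, -1], [0.07, 0, 0, 0, 0, 0, -1], [0.09, 0, 0, 0, 0, 0, -1], [0.11, 0, 0, 0, 0, 0, -1], [0.13, 0, 0, 0, 0, 0, -1], [0.15, 0, 0, 0, 0, 0, -1], [0.17, 0, 0, 0, 0, 0, -1], [0.186, 0, 0, 0, 0, 0, -1], [0.196, 0, 0, 0, 0, 0, -1], [0.2, 0, 0, 0, 0, 0, -1], [0.2, 0, 0, 0, 0, 0, -1], [0.2, 0, -0.04, 0, 0, 0, -1], [0.15, 0, -0.05, 0, 0, 0, -1], [0.105, 0, -0.05, 0, 0, 0, -1], [0.105, 0, -0.03, 0, 0, 0, -1], [0.105, 0, -0.006, 0, 0, 0, -1], [0.105, 0, 0, 0, 0, 0, -1], [0.105, 0, 0, 0, 0, 0, -1]]

```text
t: 13.25
eef_pos: [535.1, -12.4, 83.5]
orientation: [3.141, 0.001, 1.549]
wrist_force: [-3.9, -0.5, 14.2]
finger_gap: -0.2
finger_force: 7.0
```

Run:
```python
from h import *
a=shot('wrist','w4.png');s=env.get_state()
print(s['t'],s['eef_pos'],s['wrist_force'])
```

```text
13.3 [535.09101333 -12.35875234  83.51342552] [-3.33729308 -0.62374424 13.84547776]
```

View pics/w4.png

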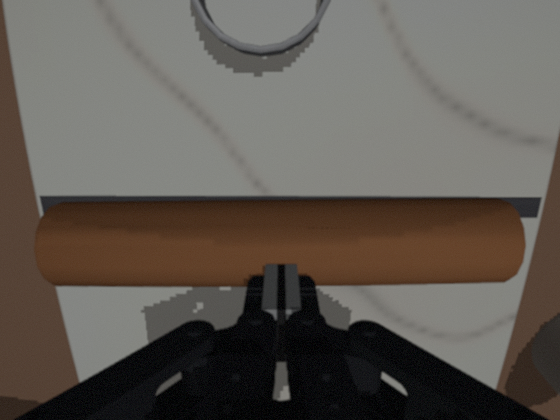

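The pin is now at rows 203-286 (column 120) and 199-283 (column 440), just short of the line, whose ends are at about (44,206) and (532,207). The cutter is clear at the top.

Run:
```python
from h import *
p=pin('w4',[((120,203),(120,286.5)),((440,199.5),(440,283.5))]);print(p)
print(w('w4',[(44,206),(532,207)],20).round(1))
```

```text
[[455.45677926  -2.23070837]
 [613.77793622  -4.12749567]]
[[405.7  12.1  20. ]
 [674.    5.4  20. ]]
```

Request:
send_rows:
  plan:
    - [[0.01, 0, 0, 0, 0, 0, -1], [0.03, 0, 0, 0, 0, 0, -1], [0.05, 0, 0, 0, 0, 0, -1], [0.07, 0, 0, 0, 0, 0, -1], [0.09, 0, 0, 0, 0, 0, -1], [0.105, 0, 0, 0, 0, 0, -1], [0.116, 0, 0, 0, 0, 0, -1], [0.122, 0, 0, 0, 0, 0, -1], [0.124, 0, 0, 0, 0, 0, -1], [0.124, 0, 0, 0, 0, 0, -1], [0.124, 0, 0, 0, 0, 0, -1], [0.124, 0, -0.03, 0, 0, 0, -1], [0.124, 0, -0.2, 0, 0, 0, -1], [0.124, 0, -0.4, 0, 0, 0, -1], [0.124, 0, -0.6, 0, 0, 0, -1], [-0.3, 0, -0.6, 0, 0, 0, -1], [-0.3, 0, -0.6, 0, 0, 0, -1], [-0.3, 0, -0.6, 0, 0, 0, -1], [-0.3, 0, -0.6, 0, 0, 0, -1]]

```text
t: 15.2
eef_pos: [533.5, -72.5, 202.3]
orientation: [-3.141, -0.001, 1.547]
wrist_force: [-0.9, 0.0, 0.4]
finger_gap: -0.4
finger_force: 0.0
```

Run:
```python
from h import *
a=shot('wrist','w5.png');s=env.get_state();shot('scene','s5.png');shot('side','d5.png')
print(s['t'],s['eef_pos'],s['wrist_force'])
I=cv2.imread('pics/s5.png')[180:290,190:400]; D=cv2.imread('pics/d5.png')[165:265,235:365]
c=np.zeros((600,760,3),np.uint8)
W=cv2.imread('pics/w5.png'); c[:420,:560]=W; cv2.imwrite('pics/w5v.png',c[:420,:560])
a=cv2.resize(I,None,fx=3,fy=3,interpolation=3);b=cv2.resize(D,None,fx=1.5,fy=1.5)
b=cv2.resize(D,None,fx=4,fy=2.6 if 0 else 4,interpolation=3)[:270]
m=np.zeros((600,630,3),np.uint8);m[:330]=a;m[330:600,:520]=b;cv2.imwrite('pics/m5.png',m)
```

```text
15.25 [533.51620605 -71.86689126 202.34032981] [ 0.41270849  0.12139142 -0.03895027]
```

View pics/w5v.png

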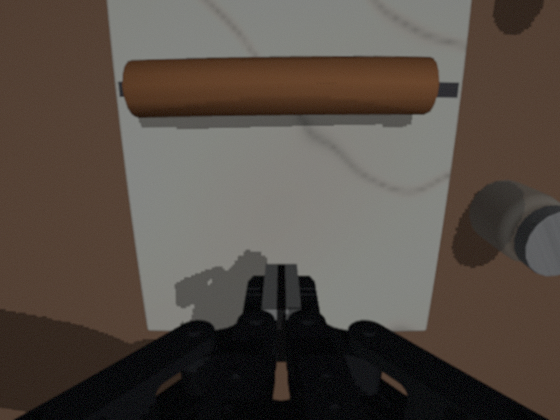

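View pics/m5.png

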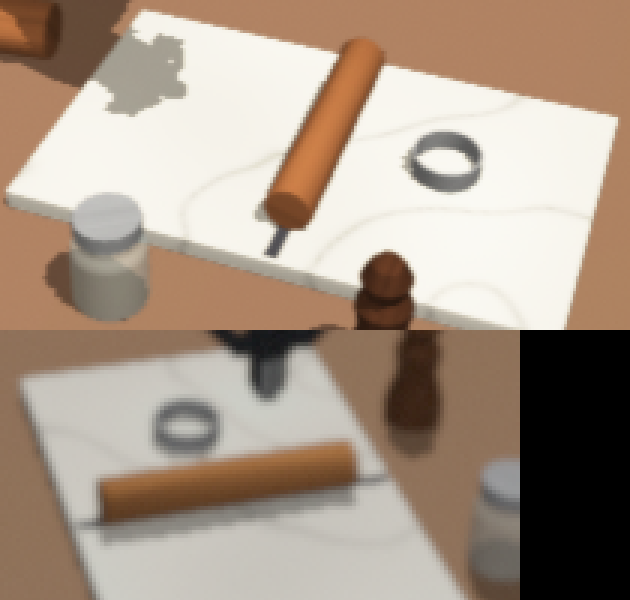

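The pin now lies over the line. In the wrist view its edges are at rows 61/116 (column 160) and 58/113 (column 410), with line ends at (122,89) and (448,89.5). The cutter, jar and mill are where they were.

Run:
```python
from h import *
p=pin('w5',[((160,61),(160,116)),((410,57.5),(410,113.5))]);print(p)
print(w('w5',[(122,89),(448,89.5)],20).round(1)); print(w('w5',[(126,89),(437,86)],41))
# column scan of line ends & pin edges, numerically
I=cv2.imread('pics/w5.png').astype(int)
for c in (122,444,450,455): print(c,I[78:102,c].sum(1).tolist())
for c in (160,410): print(c,[(r,I[r,c].tolist()) for r in list(range(57,64))+list(range(112,119))])
# scene near end
f=lambda q:np.array(q)/3+[190,180]
print(w('s5',f([(272,254)]),20),w('s5',f([(288,209),(363,52)]),41))
```

```text
[[445.21270972  11.11707557]
 [631.13551518   8.88512714]]
[[407.5  12.5  20. ]
 [669.6   6.   20. ]]
[[419.37500245  12.16506834  41.        ]
 [651.63095671   8.75500943  41.        ]]
122 [310, 302, 287, 243, 181, 169, 160, 167, 171, 157, 157, 150, 151, 143, 145, 140, 129, 140, 238, 358, 391, 397, 395, 394]
444 [389, 388, 384, 356, 282, 181, 144, 136, 138, 136, 138, 136, 138, 140, 135, 142, 125, 141, 181, 291, 365, 391, 390, 390]
450 [388, 387, 390, 369, 293, 184, 131, 140, 132, 140, 142, 129, 137, 134, 134, 135, 141, 134, 177, 274, 357, 388, 390, 388]
455 [387, 391, 392, 373, 301, 193, 133, 137, 145, 146, 132, 131, 131, 128, 125, 134, 137, 139, 167, 270, 348, 381, 391, 391]
160 [(57, [126, 130, 128]), (58, [115, 119, 121]), (59, [79, 85, 93]), (60, [36, 49, 70]), (61, [25, 44, 72]), (62, [30, 49, 74]), (63, [32, 50, 78]), (112, [23, 35, 50]), (113, [13, 25, 43]), (114, [14, 27, 43]), (115, [17, 28, 43]), (116, [32, 39, 48]), (117, [58, 62, 67]), (118, [79, 81, 83])]
410 [(57, [48, 58, 75]), (58, [27, 42, 70]), (59, [29, 48, 76]), (60, [29, 50, 76]), (61, [36, 53, 82]), (62, [34, 54, 83]), (63, [40, 59, 87]), (112, [13, 29, 48]), (113, [21, 33, 47]), (114, [44, 49, 56]), (115, [71, 75, 77]), (116, [82, 85, 87]), (117, [79, 84, 85]), (118, [80, 82, 83])]
[[672.71974403   7.45720445  20.        ]] [[641.07897459   9.96512715  41.        ]
 [418.84665036  11.2874455   41.        ]]
```

```bash
python3 -c "
from station import env
print(env.job_done())"
```

```text
the job is handed in; nothing more can be done
None
```

The smallest pin was rolled from above onto the marked line and left lying still, about 1 mm off the line and within about 1° of it by the camera images; the cutter, jar and pepper mill were not touched, and the job was handed in at about 15 s.

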